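# Answer a room call on the desk console

## Task

A room is calling: one pin stands up out of the desk console. Push the pointer knob down and, holding it down, turn it the shorter way round to the raised pin, then feel for that station's notch (it may be a few degrees off the pin) so that the knob springs fully up and locks there, without ever forcing it. Then press the round answer key gently fully home for a moment, let go, and leave the other things on the desk and console where they are.

Things in the scene. Friction and masses are not known exactly. Their poses are not given: they have to be found in the camera images.
- knob_grip (a point): Black pointer knob on the console: point on its turning axis, at the centre of its upright grip bar, 10 below the bar's top; 102 above the desk when the knob is up. The bar is 12 thick, 56 long (along the pointer), 33 high above a disc 68 across whose top lies 23 below this point (disc 9 clear of the console when up). x axis: along the bar towards the pointer; z: up.
- pointer_tip (a point): Tip of the knob's single pointer nose (8 wide, white line on top), 50 from the turning axis, low on the disc. It marks the way the knob points.
- dial (a joint): Turning angle of the knob, rad, growing anticlockwise seen from above. At 0 and every whole turn the pointer lies along the console's x axis (far side). Endless: readings count on past whole turns. It starts within 0.4 of 3.14 (console's front side, towards the robot) in a wide parking gap whose ends lie 0.5 to 0.8 rad either side of 3.14; only there does it turn without being pressed.
- plunger (a joint): How far the knob is pressed down, m: 0 = sprung up; 0.005 or more = its lug is clear of the ring and the knob turns; 0.008 = on a hard floor (5.5 to 7.5 mm is right for turning). Spring: 7 N at the top, 12.5 N at the floor. Let go in line with a notch it springs up to 0 and is locked; let go elsewhere it stays about 0.005 down.
- console: White call console, 180 x 300 x 62 high, fixed to the desk. Origin: centre of its underside; x to its far side, y to its left, z up. The knob's axis is at x 0, y +55; the answer key at x -30, y -100.
- knob: The whole knob; origin on the turning axis, at the console's top face when up; x axis along the pointer. A hidden lug on it, 45 from the axis, rises into the notches of the index ring. A notch leaves it 0.033 rad of play either way. Turning friction is slight (0.012 N m, about 0.05 while the lug rubs along the ring).
- index_ring: Notched ring and floor hidden in the console under the knob; origin on the axis at the console's top. More than 25 N on it from the lug (sideways, up or down) is forcing. It is worn: all notches are off their pins by one unknown angle, up to 0.13 rad either way. Feel for the notch: near the pin loosen the fingers and rise 6 mm, so the spring lifts the knob to the ring, then turn slowly till it springs up.
- call_pin_top (a point): Top centre of the raised call pin: steel, 9 across, standing 16 above the console's top, 66 from the knob's axis, at one of four stations: 1.2 or 2.1 rad to either side of the console's front, seen from the knob's axis. The other three stations have the same pin sunk to 4 high.
- answer_key (a joint): How far the answer key is pressed, m: 0 = up, 0.006 = fully home. Its spring takes about 2 N at first and 6 N at the end; more than 25 N is too hard.
- answer_key_top (a point): Centre of the top of the answer key: a round grey push key 32 across in a low collar on the console's right-hand part; its top is 22 above the console when up. Pressed straight down.
- answer_key_base: Fixed collar with the key in it, 48 across, 12 high; origin at its underside, on the console's top.
- eraser: Bystander, to be left alone: black rubber block 45 x 20 x 12, lying on the console's top behind the answer key. Origin at the centre of its underside.
- calculator: Bystander, to be left alone: flat black, 150 x 85 x 14, left of the console. Origin at the centre of its underside.
- mouse: Bystander, to be left alone: black computer mouse, 105 x 58 x 33, right of the console. Origin at the centre of its underside.
- stapler: Bystander, to be left alone: 140 x 36 x 47, beyond the console. Origin at the centre of its underside.
- pen_cup: Bystander, to be left alone: clear cup, 76 across, 95 high, with pens up to 160 high, beyond the console. Origin at the centre of its underside.
- pill_jar: Bystander, to be left alone: white jar, 52 across, 70 high, left of the console. Origin at the centre of its underside.
- tape_roll: Bystander, to be left alone: clear ring lying flat, 72 across, 19 high, at the right front. Origin at the centre of its underside.

How it is judged:
By the outcome, as a careful person would: the job done as asked, in the order asked, and still so for the second after the job is handed in, with the robot touching nothing.
It also fails if it takes over 72 s, if anything falls off the work surface, if the arm or the gripper's body presses on something with over 40 N, if the wrist force passes 120 N, or if a joint passes its speed limit or range.

## Robot

A 6-joint arm with a two-finger parallel gripper is mounted at the origin on the work surface. World frame = base frame: x ahead of the robot, y to its left, z up, the work surface at z = 0. Lengths are in m, angles in rad, forces in N, time in s.
With the tool pointing down it reaches from about 0.35 to 0.775 m from the base axis. Payload 7.3 kg.
Tool frame: the origin (TCP) lies at the very end of the fingers, on their centre line; the grasp point (between the pads) lies 19 mm behind it; z points along the fingers, y is the line along which they close (so a half turn about z gives the same grasp; the last joint's range is limited). The gripper opens to 92 mm and grips with 3 to 60 N. Pads are 19 mm wide; open, the fingers measure 130 mm over their backs; the gripper's body (75 mm by 190 mm) begins 47 mm behind the grasp point.
Start: joints at [0.983, 0.342, 1.524, -0, 1.275, -0.146], TCP at [0.224, 0.475, 0.227] pointing down, gripper open.
Joint ranges: [-2.53, 2.53], [-0.77, 2.02], [0.04, 2.7], [-1, 4.14], [0.28, 2.66], [-3.11, 3.11]. Speed limits (rad/s): [2.57, 2.57, 3.14, 3.14, 3.14, 3.14].

## Interface

Orientations are given as [roll, pitch, yaw] about the fixed x, y, z axes, in that order (R = Rz(yaw) Ry(pitch) Rx(roll)).
In Python, from cell import robot gives the robot as it stands. The module is installed in compiled form; this text tells all that it offers.
- The arm moves only by the tool arm_command, never from a script. Its argument "moves" is a list of rows, each a list of 3 entries, a list of its own where there are three numbers: the shift along the tool's x, y, z in m, then the turn, a rotation vector about the tool's x, y, z in rad, then the finger opening in m, from 0 to 0.0918. In form: [[[dx, dy, dz], [ax, ay, az], claw], ...]. A call has exactly 5 rows; each row is the pose to reach, as a shift and turn from the pose commanded when the call began, along the tool's axes at that moment; what a row does not reach only later rows make up. A row lasts 1/10 s, in which the tool goes at most 50 mm and 8.59 degrees, less where a joint would pass 70% of its speed; a pose out of reach is approached as far as the arm can. A call with a gripper value outside its range is refused whole. The fingers move at their own pace and stop on an object; "squeeze" is the grip in N (left out, the last holds). Time passes only in rows, so rows that repeat a pose let the fingers close, or fill a call up. It gives the time, the measured TCP pose, the force, the opening and the grip force at its end, in the units of the state.
- robot.observe(): the state, without advancing time (a new reading comes with each control period).
- robot.read_camera(name): name is "scene" or "top" or "wrist"; returns the picture (400x640x3 uint8, red, green, blue); there is no depth.
- robot.camera_model(name): a dict with "fx", "fy", "cx", "cy" (pixels), "R" (3x3) and "t" (3): a world point X has camera coordinates R X + t. Camera axes: x right, y down, z forward; pixel columns grow to the right and rows downward; lengths in m; the calibration is good to about 2 mm. A picture is of the moment at which its call begins: read the wrist's pose just before it. camera_model takes no time and is no camera call; for the wrist camera it gives the pose at the moment of the call.
- robot.hand_in(): hands the job in; it is judged then, once.
The state is a dict: "time": time; "qpos": joint angles; "qvel": joint speeds; "joint_efforts": joint torques, N m; "tool_pos": TCP position; "tool_rot": TCP orientation; "contact_force": force on the tool from outside, world axes, zero at the start; "torque": the same for the moment, N m; "opening": finger opening in m; "grip_force": force on a finger pad.
Only numpy, scipy, OpenCV 4.12 (cv2) and the standard library are available. Lean on these libraries where they do the work, as an engineer would, in place of code of your own. Each camera call takes 0.05 s, during which the arm holds its last target. There are 200 camera calls.

## Working session

There is one attempt and no reset: what is moved stays moved. The work goes in short steps, Python scripts to look and compute and a tool call to move; the robot and the scene stay as the last step left them, time stands still between calls to the robot, and variables do not carry over. Pictures are saved under pics/ and viewed, at most 10 in all, crops included, and the job is handed in when it is done.

Besides the shell and the picture viewer there is one more tool, called after "Request:" by a JSON object that holds its "op" and its "data", one argument or row to a line. arm_command: Moves the arm, as the interface text tells. Its arguments: {"type":"object","properties":{"moves":{"type":"array"},"squeeze":{"type":"number"}},"required":["moves"]}

```bash
mkdir -p pics; python3 - <<'E'
from cell import robot
import cv2,numpy as np
np.set_printoptions(precision=4,suppress=True)
for n in("scene","top"):
    im=robot.read_camera(n);cv2.imwrite(f"pics/{n}0.png",im[:,:,::-1]);m=robot.camera_model(n);print(n,m)
print(robot.observe())
E
```

```text
scene {'fx': 382.17961470905976, 'fy': 382.17961470905976, 'cx': 314.80565095684256, 'cy': 197.692669654645, 'R': array([[ 0.7386,  0.6742, -0.0032],
       [ 0.5301, -0.5836, -0.6151],
       [-0.4166,  0.4526, -0.7884]]), 't': array([-0.452 , -0.1942,  1.1772])}
top {'fx': 491.6169293821175, 'fy': 491.6169293821175, 'cx': 320.8880817704121, 'cy': 188.4923786174197, 'R': array([[-0.0168, -0.9998,  0.0068],
       [-0.999 ,  0.0165, -0.0407],
       [ 0.0405, -0.0075, -0.9991]]), 't': array([0.0332, 0.5307, 1.2463])}
{'time': 0.1, 'qpos': array([ 0.983 ,  0.3427,  1.5249, -0.    ,  1.2754, -0.146 ]), 'qvel': array([-0.0017,  0.0003, -0.0021,  0.0009, -0.0007, -0.0001]), 'joint_efforts': array([  0.0009, -43.2003, -24.4698,   0.0719,   0.0525,  -0.    ]), 'tool_pos': array([0.2243, 0.4743, 0.2261]), 'tool_rot': array([-3.1402, -0.0002,  2.6998]), 'contact_force': array([0.5805, 0.7073, 0.2025]), 'torque': array([-0.0188,  0.0107,  0.01  ]), 'grip_force': 0.0, 'opening': 0.09202848593358633}
```

View pics/top0.png

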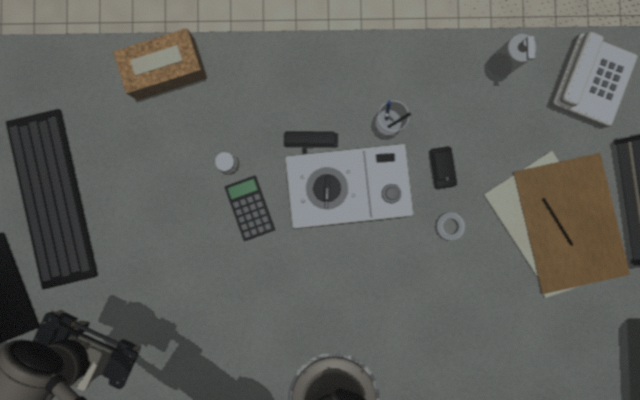

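View pics/scene0.png

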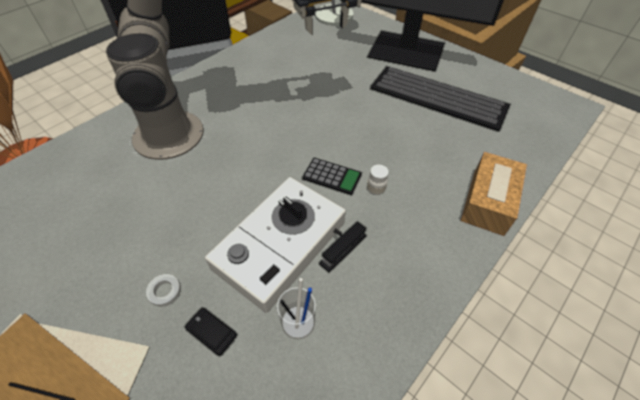

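The top view shows the white console (corners about (287,155), (405,145), (413,215), (292,228)), with the knob at (326,188) and the key at (391,193). The scene view shows the same console with a dark thing near (302,192), possibly the raised pin.

```bash
cat > h.py <<'E'
import cv2,numpy as np
from cell import robot
np.set_printoptions(precision=4,suppress=True)
def ray(m,u,v,z):
    d=m["R"].T@np.array([(u-m["cx"])/m["fx"],(v-m["cy"])/m["fy"],1]);c=-m["R"].T@m["t"]
    return c+d*(z-c[2])/d[2]
def proj(m,X):
    p=m["R"]@np.asarray(X)+m["t"];return np.array([m["fx"]*p[0]/p[2]+m["cx"],m["fy"]*p[1]/p[2]+m["cy"]])
def console(im,m,roi):
    x0,y0,x1,y1=roi;g=np.zeros(im.shape[:2],np.uint8);h=cv2.cvtColor(im,cv2.COLOR_RGB2HSV)
    g[y0:y1,x0:x1]=((h[:,:,2]>135)&(h[:,:,1]<40))[y0:y1,x0:x1]*255
    c=max(cv2.findContours(g,cv2.RETR_EXTERNAL,cv2.CHAIN_APPROX_NONE)[0],key=cv2.contourArea)
    P=np.array([ray(m,*p[0],.062)[:2] for p in c])
    return cv2.minAreaRect((P*1000).astype(np.float32)),P
E
python3 - <<'E'
from h import *
im=cv2.imread("pics/top0.png")[:,:,::-1];m=robot.camera_model("top")
r,P=console(im,m,(275,135,425,240));print(r)
cs,w=np.array(r[0])/1000,r[2]
# yaw of short axis
b=cv2.boxPoints(r)/1000;e=b[1]-b[0];e2=b[2]-b[1]
s=e if np.hypot(*e)<np.hypot(*e2) else e2
s=s if s[0]>0 else -s;yaw=np.arctan2(s[1],s[0]);R=np.array([[np.cos(yaw),-np.sin(yaw)],[np.sin(yaw),np.cos(yaw)]])
k=cs+R@[0,.055];a=cs+R@[-.03,-.1];print("yaw",yaw,"c",cs,"knob",k,"key",a)
sc=cv2.imread("pics/scene0.png");ms=robot.camera_model("scene")
T=cv2.resize(im[140:235,280:420,::-1],None,fx=5,fy=5,interpolation=3)[:, :400]
S=cv2.resize(sc[170:250,250:330],None,fx=5,fy=5,interpolation=3)
for t in(1.2,2.1,-1.2,-2.1):
    q=k+.066*R@[np.cos(np.pi+t),np.sin(np.pi+t)]
    print(t,q,proj(m,[*q,.078]),proj(ms,[*q,.066]),proj(ms,[*q,.078]))
print("key px",proj(m,[*a,.084]),proj(ms,[*a,.084]),"knob px",proj(m,[*k,.102]),proj(ms,[*k,.102]))
o=np.zeros((475,800,3),np.uint8);o[:475,:400]=T;o[:400,400:]=S;cv2.imwrite("pics/crop1.png",o)
E
```

```text
((535.78857421875, -43.91203308105469), (173.8970489501953, 294.1087951660156), 5.128651142120361)
yaw 0.08951188 c [ 0.5358 -0.0439] knob [0.5309 0.0109] key [ 0.5148 -0.1462]
1.2 [ 0.5126 -0.0525] [352.9886 194.5326] [267.8433 226.7671] [267.3206 223.8687]
2.1 [ 0.5692 -0.0429] [348.5605 171.2612] [288.0552 238.1337] [287.7434 235.2957]
-1.2 [0.5016 0.07  ] [302.41   199.9218] [300.8482 193.7419] [300.6917 190.6961]
-2.1 [0.559  0.0706] [301.8038 176.218 ] [318.1889 206.081 ] [318.2077 203.084 ]
key px [391.9999 192.8642] [236.2836 249.4038] knob px [326.8479 186.9667] [291.8272 205.5514]
```

View pics/crop1.png

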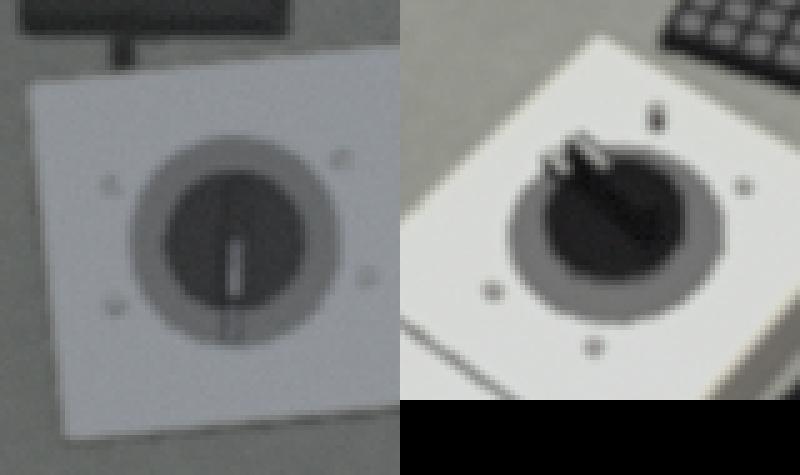

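The scene crop shows one tall dark pin at (656,118), which is pixel (301,194). That matches the -1.2 station (front left, world about (0.502,0.070)); the other three show as flat dots. The top crop shows the pointer going almost straight down from (235,240) to (235,335), so the dial is about 3.03 and must turn clockwise by about 1.1 rad. I'm moving over the knob.

Request:
{"op": "arm_command", "data": {
  "moves": [
    [[-0.03,-0.018,0],[0,0,0],0.06],
    [[-0.07,-0.042,0],[0,0,0],0.06],
    [[-0.11,-0.066,0],[0,0,0],0.06],
    [[-0.15,-0.09,0],[0,0,0],0.06],
    [[-0.19,-0.115,0],[0,0,0],0.06]
  ]
}}

```text
time: 0.6
tool_pos: [0.3475, 0.2878, 0.2265]
tool_rot: [-3.141, -0.0, 2.7]
contact_force: [0.1, -0.2, -0.2]
opening: 0.0606
grip_force: 0.0
```

Request:
{"op": "arm_command", "data": {
  "moves": [
    [[-0.04,-0.024,0],[0,0,0],0.06],
    [[-0.08,-0.048,0],[0,0,0],0.06],
    [[-0.12,-0.073,0],[0,0,0],0.06],
    [[-0.16,-0.097,0],[0,0,0],0.06],
    [[-0.2,-0.121,0],[0,0,0],0.06]
  ]
}}

```text
time: 1.1
tool_pos: [0.4767, 0.0927, 0.2265]
tool_rot: [3.142, -0.0, 2.7]
contact_force: [0.5, -0.2, 0.7]
opening: 0.0598
grip_force: 0.0
```

Request:
{"op": "arm_command", "data": {
  "moves": [
    [[-0.035,-0.021,0],[0,0,-0.08],0.04],
    [[-0.06,-0.036,0],[0,0,-0.18],0.04],
    [[-0.08,-0.048,0],[0,0,-0.28],0.04],
    [[-0.085,-0.052,0],[0,0,-0.38],0.04],
    [[-0.085,-0.052,0],[0,0,-0.42],0.04]
  ]
}}

```text
time: 1.6
tool_pos: [0.531, 0.0098, 0.226]
tool_rot: [3.142, -0.001, 3.121]
contact_force: [0.4, 0.4, -0.4]
opening: 0.0398
grip_force: 0.0
```

```bash
python3 - <<'E'
from h import *
s=robot.observe();m=robot.camera_model("wrist");im=robot.read_camera("wrist");cv2.imwrite("pics/w1.png",im[:,:,::-1])
import pickle;pickle.dump(m,open("w1.pkl","wb"))
print(s["time"],s["tool_pos"],s["tool_rot"],s["qpos"],s["contact_force"],s["opening"],m)
print(proj(m,[.531,.011,.102]),proj(m,[.5016,.07,.078]))
E
```

```text
1.6 [0.531  0.0098 0.226 ] [ 3.1416 -0.0012  3.1212] [-0.1258  0.3545  1.5077 -0.0001  1.2806 -1.6761] [ 0.3834  0.4407 -0.389 ] 0.039757088798501115 {'fx': 307.9311234820547, 'fy': 307.9311234820547, 'cx': 316.55717361569737, 'cy': 194.26425961918278, 'R': array([[ 0.0202,  0.9998, -0.0012],
       [ 0.9675, -0.0193,  0.2521],
       [ 0.252 , -0.0063, -0.9677]]), 't': array([-0.0198, -0.5446,  0.2557])}
[318.4533 188.649 ] [377.1095 153.0985]
```

View pics/w1.png

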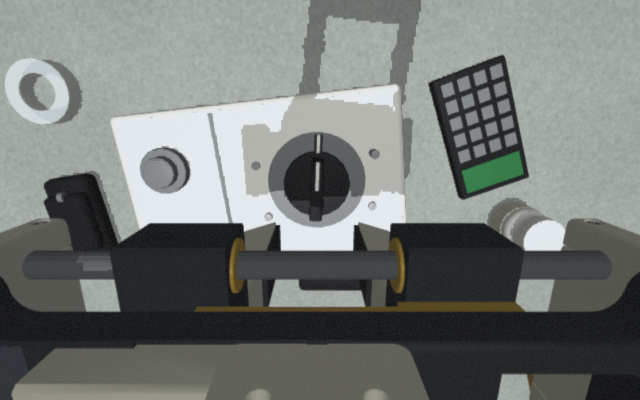

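The wrist view shows the knob disc centred at about (317,180), with the white line running (318,137) to (317,190). The raised pin is at (374,153) and the sunk ones at (256,166), (268,216) and (372,206). The key top is at (158,169), and the front edge of the console is visible.

```bash
python3 - <<'E'
from h import *
import pickle
from scipy.optimize import least_squares
m=pickle.load(open("w1.pkl","rb"));im=cv2.imread("pics/w1.png");g=cv2.cvtColor(im,cv2.COLOR_BGR2GRAY)
def circ(mask,z,near,amin):
    for c in cv2.findContours(mask.astype(np.uint8)*255,cv2.RETR_LIST,cv2.CHAIN_APPROX_NONE)[0]:
        A=cv2.contourArea(c)
        if A<amin or A>12000 or cv2.pointPolygonTest(c,near,False)<0:continue
        P=np.array([ray(m,*p[0],z)[:2] for p in c]);f=lambda q:np.hypot(*(P-q[:2]).T)-q[2]
        q=least_squares(f,[*P.mean(0),.03],loss="soft_l1",f_scale=.001);print("circle",A,q.x,"rms",np.sqrt((f(q.x)**2).mean()))
print("ring");[circ(g<t,.062,(317,180),3000) for t in(120,135,150)]
print("disc");[circ(g<t,.079,(317,190),1500) for t in(50,60,70)]
print("key");[circ(cv2.inRange(g,90,a),.084,(158,169),300) for a in(150,165,180)]
for n,(u,v,z) in dict(pin=(374,153,.078),p2=(256,166,.066),p3=(268,216,.066),p4=(372,206,.066)).items():
    w=g[v-9:v+10,u-9:u+10].astype(float);b=np.median(w);k=(b-w).clip(25)-25;yy,xx=np.mgrid[v-9:v+10,u-9:u+10]
    c=[(k*xx).sum()/k.sum(),(k*yy).sum()/k.sum()];print(n,c,ray(m,*c,z))
k=(g>130)&(np.mgrid[0:400,0:640][1]>310)&(np.mgrid[0:400,0:640][1]<325)
v,u=np.where(k[155:192]);v=v+155;P=np.array([ray(m,a,b,.112)[:2] for a,b in zip(u,v)]);print("barline",P.mean(0),cv2.fitLine(P.astype(np.float32),cv2.DIST_L2,0,.001,.001).T,len(P))
v,u=np.where(k[134:152]);v=v+134;P=np.array([ray(m,a,b,.079)[:2] for a,b in zip(u,v)]);print("nose",P.mean(0),P.min(0),len(P))
print(cv2.imwrite("pics/w1c.png",cv2.resize(im[110:240,240:400],None,fx=4.5,fy=4.5,interpolation=3)))
E
```

```text
ring
circle 5883.5 [0.5257 0.0092 0.0462] rms 0.0037032916774682703
circle 5964.5 [0.5256 0.0093 0.0464] rms 0.0037545178463462385
circle 6546.0 [0.5299 0.0097 0.05  ] rms 0.003676171059398009
disc
circle 2687.0 [0.5276 0.0086 0.0318] rms 0.005345803913628642
circle 3241.0 [0.5304 0.0089 0.0333] rms 0.004424878246602898
circle 3316.5 [0.5303 0.0089 0.0336] rms 0.004627606161190112
key
circle 1533.0 [ 0.5141 -0.1423  0.0222] rms 0.0009008704362589685
circle 1560.5 [ 0.5135 -0.141   0.0232] rms 0.0014908321862022584
circle 1795.0 [ 0.5134 -0.1405  0.0239] rms 0.0009163468521992636
pin [np.float64(372.9922619047619), np.float64(152.8657738095238)] [0.5013 0.0659 0.078 ]
p2 [np.float64(255.52472089314193), np.float64(165.29771398192452)] [ 0.5133 -0.0542  0.066 ]
p3 [np.float64(270.5106934543098), np.float64(221.00777705767985)] [ 0.5751 -0.0421  0.066 ]
p4 [np.float64(371.7335403726708), np.float64(204.43291925465837)] [0.5583 0.0681 0.066 ]
barline [0.5175 0.0097] [[ 0.9987 -0.0501  0.5175  0.0097]] 86
nose [0.4902 0.0114] [0.4826 0.0103] 50
True
```

View pics/w1c.png

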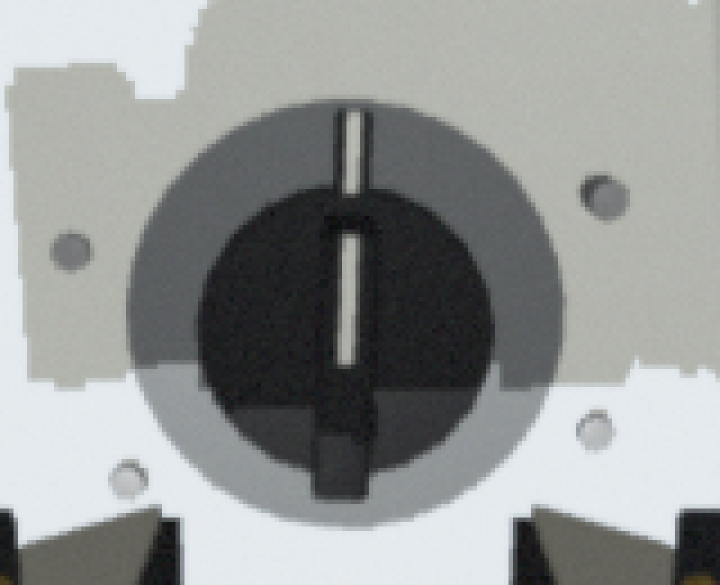

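The crop shows the pins cleanly: the raised pin top at (608,200), the sunk ones at (70,251), (128,479) and (596,430), and the grey ring centred at (346,312). I'll fit the console pose from these.

```bash
python3 - <<'E'
from h import *
import pickle
from scipy.optimize import least_squares
m=pickle.load(open("w1.pkl","rb"))
C=lambda u,v,z:ray(m,240+u/4.5,110+v/4.5,z)[:2]
t=np.array([-1.2,1.2,2.1,-2.1])+np.pi
P=np.array([C(608,200,.078),C(70,251,.066),C(128,479,.066),C(596,430,.066)])
f=lambda q:(np.c_[q[0]+.066*np.cos(t+q[2]),q[1]+.066*np.sin(t+q[2])]-P).ravel()
q=least_squares(f,[.53,.01,.09]);print(P,q.x,f(q.x)*1000)
x,y,w=q.x;R=np.array([[np.cos(w),-np.sin(w)],[np.sin(w),np.cos(w)]])
print("ringc",C(346.5,312,.062),"key",[x,y]+R@[-.03,-.155])
a,b=C(345,365,.112),C(349,237,.112);n=C(353,110,.072)
print("bar",a,b,"nose",n,np.hypot(*(n-q.x[:2])), "hd",np.arctan2(*(b-a)[::-1]),np.arctan2(*(n-q.x[:2])[::-1]))
E
```

```text
[[ 0.5029  0.0681]
 [ 0.5138 -0.0542]
 [ 0.5698 -0.0441]
 [ 0.5596  0.0689]] [0.5318 0.0092 0.0908] [-0.4558  0.2852 -0.2094  0.0386  0.4254 -0.3896  0.2397  0.0658]
ringc [0.5304 0.0096] key [ 0.516  -0.1478]
bar [0.5309 0.0093] [0.5048 0.0106] nose [0.4826 0.012 ] 0.04935508301316317 hd 3.0911220520207587 3.084911357768715
```

Request:
{"op": "arm_command", "data": {
  "moves": [
    [[0,0,0.035],[0,0,0.032],0.04],
    [[0,0,0.075],[0,0,0.032],0.04],
    [[0,0,0.11],[0,0,0.032],0.04],
    [[0,0,0.13],[0,0,0.032],0.04],
    [[0,0,0.142],[0,0,0.032],0.04]
  ]
}}

```text
time: 2.15
tool_pos: [0.5295, 0.0115, 0.0827]
tool_rot: [3.141, -0.003, 3.087]
contact_force: [1.2, -0.4, 0.3]
opening: 0.04
grip_force: 0.0
```

Request:
{"op": "arm_command", "data": {
  "moves": [
    [[0,0,0],[0,0,0],0.03],
    [[0,0,0],[0,0,0],0.02],
    [[0,0,0],[0,0,0],0.015],
    [[0,0,0],[0,0,0],0.01],
    [[0,0,0],[0,0,0],0.01]
  ],
  "squeeze": 5
}}

```text
time: 2.65
tool_pos: [0.5315, 0.0099, 0.086]
tool_rot: [-3.139, 0.003, 3.088]
contact_force: [0.4, -5.3, 3.1]
opening: 0.0118
grip_force: 5.0
```

```bash
python3 - <<'E'
from h import *
s=robot.observe();[print(k,s[k]) for k in("tool_pos","tool_rot","contact_force","torque","opening","grip_force")]
E
```

```text
tool_pos [0.5315 0.0099 0.086 ]
tool_rot [-3.1394  0.0025  3.0882]
contact_force [ 0.3623 -5.3104  3.1406]
torque [-0.9451  0.1493 -0.1032]
opening 0.011846761690916665
grip_force 5.001855678856373
```

Request:
{"op": "arm_command", "data": {
  "moves": [
    [[0,-0.0005,0],[0,0,0],0.01],
    [[0,-0.001,0],[0,0,0],0.01],
    [[0,-0.001,0],[0,0,0],0.01],
    [[0,-0.001,0],[0,0,0],0.01],
    [[0,-0.001,0],[0,0,0],0.01]
  ]
}}

```text
time: 3.15
tool_pos: [0.5315, 0.0097, 0.0859]
tool_rot: [-3.141, 0.003, 3.088]
contact_force: [-0.3, -3.2, 6.7]
opening: 0.0118
grip_force: 5.0
```

```bash
cat > s.py <<'E'
from h import *
s=robot.observe();[print(k,s[k]) for k in("time","tool_pos","tool_rot","contact_force","torque","opening","grip_force")]
E
python3 s.py
```

```text
time 3.15
tool_pos [0.5315 0.0097 0.0859]
tool_rot [-3.1409  0.0025  3.0879]
contact_force [-0.3021 -3.1732  6.7457]
torque [-0.6895  0.1115 -0.016 ]
opening 0.011849859551486963
grip_force 5.002792440354824
```

Request:
{"op": "arm_command", "data": {
  "moves": [
    [[0,-0.0005,0],[0,0,0],0.01],
    [[0,-0.001,0],[0,0,0],0.01],
    [[0,-0.0013,0],[0,0,0],0.01],
    [[0,-0.0013,0],[0,0,0],0.01],
    [[0,-0.0013,0],[0,0,0],0.01]
  ],
  "squeeze": 30
}}

```text
time: 3.65
tool_pos: [0.5315, 0.0096, 0.0859]
tool_rot: [3.14, 0.003, 3.088]
contact_force: [-0.2, 1.5, 5.7]
opening: 0.0115
grip_force: 30.0
```

```bash
python3 s.py
```

```text
time 3.65
tool_pos [0.5315 0.0096 0.0859]
tool_rot [3.1405 0.0026 3.0876]
contact_force [-0.2409  1.4707  5.7342]
torque [ 0.3153 -0.0165  0.0021]
opening 0.011505954992923948
grip_force 30.00046133995056
```

Request:
{"op": "arm_command", "data": {
  "moves": [
    [[0,0.0003,0.002],[0,0,0],0.01],
    [[0,0.0003,0.004],[0,0,0],0.01],
    [[0,0.0003,0.006],[0,0,0],0.01],
    [[0,0.0003,0.006],[0,0,0],0.01],
    [[0,0.0003,0.006],[0,0,0],0.01]
  ]
}}

```text
time: 4.15
tool_pos: [0.5315, 0.0096, 0.0803]
tool_rot: [3.141, 0.003, 3.088]
contact_force: [-1.5, 1.0, 9.4]
opening: 0.0119
grip_force: 30.0
```

```bash
python3 s.py
```

```text
time 4.15
tool_pos [0.5315 0.0096 0.0803]
tool_rot [3.141  0.0028 3.0877]
contact_force [-1.5034  1.0094  9.4281]
torque [0.1024 0.2852 0.0288]
opening 0.01187434615711212
grip_force 30.001263320446014
```

Request:
{"op": "arm_command", "data": {
  "moves": [
    [[0,0,0.0005],[0,0,0],0.01],
    [[0,0,0.001],[0,0,0.02],0.01],
    [[0,0,0.001],[0,0,0.06],0.01],
    [[0,0,0.001],[0,0,0.11],0.01],
    [[0,0,0.001],[0,0,0.16],0.01]
  ]
}}

```text
time: 4.65
tool_pos: [0.5315, 0.0097, 0.0794]
tool_rot: [3.14, 0.003, 2.926]
contact_force: [-1.7, 0.6, 11.1]
opening: 0.0117
grip_force: 30.0
```

```bash
python3 s.py
```

```text
time 4.65
tool_pos [0.5315 0.0097 0.0794]
tool_rot [3.1403 0.0028 2.9257]
contact_force [-1.6691  0.6121 11.0857]
torque [0.2324 0.2594 0.0311]
opening 0.011727931162813558
grip_force 30.000747442245483
```

Pressed 6.5 mm and turning freely. I'll keep turning.

Request:
{"op": "arm_command", "data": {
  "moves": [
    [[0,0,0],[0,0,0.06],0.01],
    [[0,0,0],[0,0,0.12],0.01],
    [[0,0,0],[0,0,0.18],0.01],
    [[0,0,0],[0,0,0.24],0.01],
    [[0,0,0],[0,0,0.3],0.01]
  ]
}}

```text
time: 5.15
tool_pos: [0.5316, 0.01, 0.0794]
tool_rot: [3.139, 0.002, 2.625]
contact_force: [-0.1, 3.0, 9.9]
opening: 0.0121
grip_force: 30.0
```

```bash
python3 s.py
```

```text
time 5.15
tool_pos [0.5316 0.01   0.0794]
tool_rot [3.1391 0.0024 2.6252]
contact_force [-0.1138  3.0408  9.8914]
torque [0.4159 0.2557 0.0368]
opening 0.01207993940485067
grip_force 30.00052124261856
```

Request:
{"op": "arm_command", "data": {
  "moves": [
    [[0,0,0.0003],[0,0,0.05],0.01],
    [[0,0,0.0003],[0,0,0.1],0.01],
    [[0,0,0.0003],[0,0,0.15],0.01],
    [[0,0,0.0003],[0,0,0.2],0.01],
    [[0,0,0.0003],[0,0,0.25],0.01]
  ]
}}

```text
time: 5.65
tool_pos: [0.5318, 0.0101, 0.0792]
tool_rot: [3.138, 0.002, 2.376]
contact_force: [-1.7, 3.7, 10.5]
opening: 0.0121
grip_force: 30.0
```

```bash
python3 s.py
```

```text
time 5.65
tool_pos [0.5318 0.0101 0.0792]
tool_rot [3.1382 0.0017 2.3756]
contact_force [-1.7296  3.7418 10.5132]
torque [ 0.5525  0.1244 -0.0549]
opening 0.012080553527357606
grip_force 30.000968277454376
```

Request:
{"op": "arm_command", "data": {
  "moves": [
    [[0.0004,0.0002,0],[0,0,0.04],0.01],
    [[0.0009,0.0004,0],[0,0,0.09],0.01],
    [[0.0009,0.0004,0],[0,0,0.13],0.01],
    [[0.0009,0.0004,0],[0,0,0.16],0.01],
    [[0.0009,0.0004,0],[0,0,0.16],0.01]
  ]
}}

```text
time: 6.15
tool_pos: [0.5318, 0.0103, 0.0794]
tool_rot: [3.138, 0.003, 2.217]
contact_force: [-0.3, 0.6, 11.5]
opening: 0.0116
grip_force: 30.0
```

```bash
python3 s.py; python3 - <<'E'
from h import *
im=robot.read_camera("wrist");cv2.imwrite("pics/w2.png",im[60:260,200:440,::-1].repeat(3,0).repeat(3,1)[:, :720])
E
```

```text
time 6.15
tool_pos [0.5318 0.0103 0.0794]
tool_rot [3.1378 0.0026 2.2168]
contact_force [-0.2715  0.5823 11.4915]
torque [-0.0746  0.0364 -0.0287]
opening 0.011638381871127736
grip_force 30.00351995229721
```

View pics/w2.png

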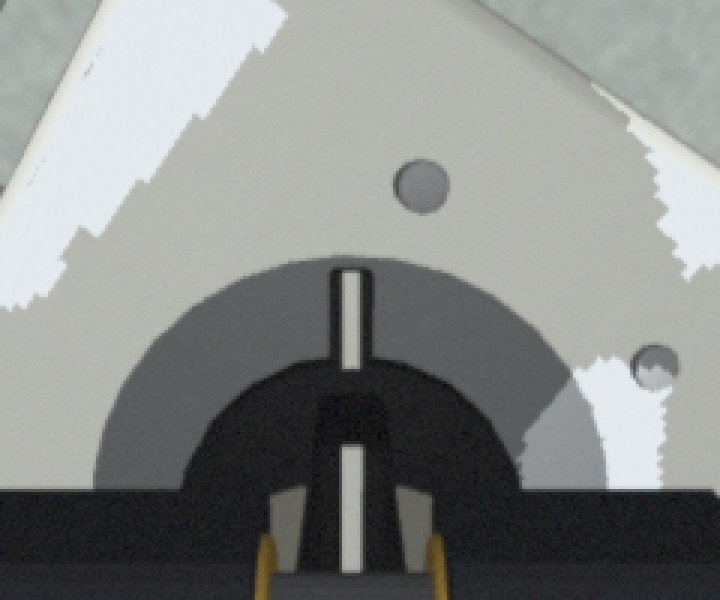

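The pointer lies along the tool axis, and the pin top is at (421,186) in the crop, about 0.19 rad further on. I'll loosen the fingers and rise.

Request:
{"op": "arm_command", "data": {
  "moves": [
    [[0,0,-0.002],[0,0,0],0.0125],
    [[0,0,-0.005],[0,0,0],0.013],
    [[0,0,-0.0085],[0,0,0],0.013],
    [[0,0,-0.0085],[0,0,0],0.013],
    [[0,0,-0.0085],[0,0,0],0.013]
  ],
  "squeeze": 3
}}

```text
time: 6.7
tool_pos: [0.5308, 0.0105, 0.0862]
tool_rot: [3.14, 0.0, 2.218]
contact_force: [3.9, 3.8, 0.3]
opening: 0.013
grip_force: 2.7
```

```bash
python3 s.py
```

```text
time 6.7
tool_pos [0.5308 0.0105 0.0862]
tool_rot [3.1401 0.0004 2.2177]
contact_force [3.8637 3.8412 0.318 ]
torque [ 0.7012 -0.629  -0.0407]
opening 0.013043044947874722
grip_force 2.6674599945545197
```

Request:
{"op": "arm_command", "data": {
  "moves": [
    [[0,0.0008,0],[0,0,0],0.013],
    [[0,0.0015,0],[0,0,0],0.0127],
    [[0,0.0015,0],[0,0,0.015],0.0127],
    [[0,0.0015,0],[0,0,0.03],0.0127],
    [[0,0.0015,0],[0,0,0.045],0.0127]
  ]
}}

```text
time: 7.2
tool_pos: [0.5311, 0.0111, 0.0857]
tool_rot: [-3.141, -0.001, 2.171]
contact_force: [1.6, 3.0, 0.9]
opening: 0.0123
grip_force: 1.6
```

```bash
python3 s.py
```

```text
time 7.2
tool_pos [0.5311 0.0111 0.0857]
tool_rot [-3.1412 -0.0007  2.1714]
contact_force [1.6355 3.0312 0.9213]
torque [ 0.3552 -0.1612 -0.0141]
opening 0.012300084531531126
grip_force 1.5835079737007618
```

```bash
cat > k.py <<'E'
from h import *
s=robot.observe();m=robot.camera_model("wrist");im=robot.read_camera("wrist");g=cv2.cvtColor(im,cv2.COLOR_RGB2GRAY)
a=np.array([.5316,.0102])
w=(g>130).astype(np.uint8);w[:,:285]=0;w[:,350:]=0
n,l,st,ce=cv2.connectedComponentsWithStats(w)
for i in range(1,n):
    x,y,ww,hh,A=st[i]
    if ww<16 and 12<hh<60 and 130<y<230:
        p=ray(m,*ce[i],.070 if y<185 else .108)[:2];d=p-a
        q=ray(m,ce[i][0],y,.07)[:2]-a
        v,u=np.where(l==i);f=np.polyfit(v,u,1)
        print("line rows",y,y+hh,"cx",ce[i],"slope",f[0],"hd",np.arctan2(d[1],d[0]),"tip r",np.hypot(*q))
print(s["time"],"pos",s["tool_pos"],"yaw",s["tool_rot"][2],"F",s["contact_force"],"T",s["torque"],"open",s["opening"],s["grip_force"])
E
python3 k.py
```

```text
line rows 152 183 cx [313.5786 166.9371] slope 0.04632464187585687 hd 2.2298794232123202 tip r 0.047884676896048035
line rows 208 251 cx [315.3359 228.9537] slope 0.049456371876724116 hd 2.240705991211019 tip r 0.014775859705073313
7.2 pos [0.5311 0.0111 0.0857] yaw 2.1714031118468933 F [1.6355 3.0312 0.9213] T [ 0.3552 -0.1612 -0.0141] open 0.012300084531531126 1.5835079737007618
```

Request:
{"op": "arm_command", "data": {
  "moves": [
    [[0,0.0005,0],[0,0,0.015],0.0127],
    [[0,0.0008,0],[0,0,0.03],0.0127],
    [[0,0.0008,0],[0,0,0.045],0.0127],
    [[0,0.0008,0],[0,0,0.06],0.0127],
    [[0,0.0008,0],[0,0,0.075],0.0127]
  ]
}}

```text
time: 7.75
tool_pos: [0.5317, 0.0111, 0.0858]
tool_rot: [-3.141, -0.0, 2.097]
contact_force: [-2.4, -2.3, 1.1]
opening: 0.0141
grip_force: 3.2
```

```bash
python3 k.py
```

```text
line rows 152 183 cx [307.6226 166.8113] slope 0.11928722449538404 hd 2.2312567180197664 tip r 0.047738140738573874
line rows 208 251 cx [311.8494 228.5946] slope 0.13026053645203375 hd 2.2408409190237744 tip r 0.014628465067290453
7.75 pos [0.5317 0.0111 0.0858] yaw 2.0966303446775383 F [-2.3895 -2.2915  1.1393] T [-0.4879  0.4689  0.0986] open 0.014064407550497876 3.1708751039695926
```

Request:
{"op": "arm_command", "data": {
  "moves": [
    [[0,-0.0005,0],[0,0,0],0.0125],
    [[0,-0.0005,0],[0,0,0],0.0125],
    [[0,-0.0005,0],[0,0,0],0.0125],
    [[0,-0.0005,0],[0,0,0],0.0125],
    [[0,-0.0005,0],[0,0,0],0.0125]
  ],
  "squeeze": 6
}}

```text
time: 8.3
tool_pos: [0.5316, 0.0111, 0.0859]
tool_rot: [-3.142, 0.0, 2.098]
contact_force: [-1.5, -2.7, -0.1]
opening: 0.0133
grip_force: 6.1
```

```bash
python3 k.py
```

```text
line rows 152 183 cx [307.8813 166.95  ] slope 0.125668345301377 hd 2.2296024490076367 tip r 0.04777116577073914
line rows 208 251 cx [312.062  228.5659] slope 0.126630358059876 hd 2.2392127777585067 tip r 0.014637189354534834
8.3 pos [0.5316 0.0111 0.0859] yaw 2.0979101460448435 F [-1.4634 -2.6976 -0.0545] T [-0.4662  0.393   0.0979] open 0.013268130593718844 6.110582614783198
```

```bash
python3 - <<'E'
from h import *
import pickle
a=np.array([.5316,.0100])
r=lambda m,u,v,z:round(1000*np.hypot(*(ray(m,u,v,z)[:2]-a)),2)
m1=pickle.load(open("w1.pkl","rb"));m=robot.camera_model("wrist")
print("w1 up: bar",r(m1,317.5,110+235/4.5,.112),"tip",r(m1,318.4,110+110/4.5,.072),"in",r(m1,318,110+193/4.5,.072))
for d in(0,.005,.0065):print(d,"bar",r(m,309.5,208,.112-d),"tip",r(m,306,152,.072-d),"in",r(m,309.6,183,.072-d))
sc=cv2.resize(robot.read_camera("scene")[165:245,250:335,::-1],None,fx=7,fy=7,interpolation=3);cv2.imwrite("pics/s2.png",sc)
E
```

```text
w1 up: bar 27.25 tip 49.08 in 30.68
0 bar 27.79 tip 48.29 in 30.44
0.005 bar 26.26 tip 47.71 in 29.34
0.0065 bar 25.8 tip 47.54 in 29.02
```

View pics/s2.png

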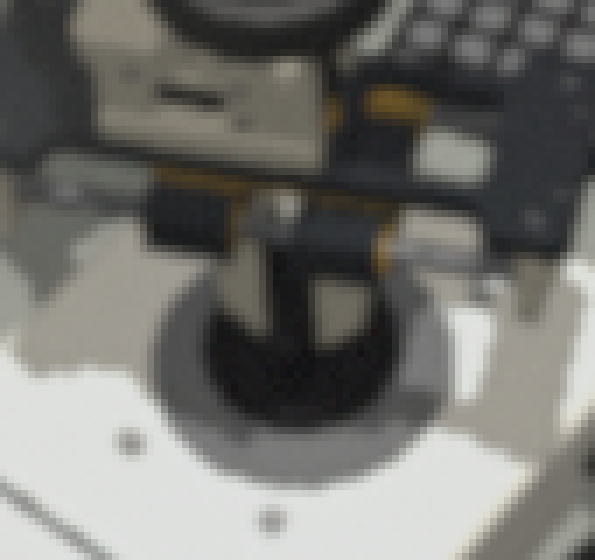

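Request:
{"op": "arm_command", "data": {
  "moves": [
    [[0,0,0],[0,0,0],0.0125],
    [[0,0,0],[0,0,0],0.0125],
    [[0,0,0],[0,0,0],0.0125],
    [[0,0,0],[0,0,0],0.0125],
    [[0,0,0],[0,0,0],0.0125]
  ],
  "squeeze": 10
}}

```text
time: 8.9
tool_pos: [0.5316, 0.0112, 0.0859]
tool_rot: [3.142, -0.0, 2.098]
contact_force: [-1.4, -2.2, -0.3]
opening: 0.0137
grip_force: 10.1
```

```bash
python3 k.py
```

```text
line rows 152 183 cx [307.8944 166.9255] slope 0.12487151549046008 hd 2.228666258712013 tip r 0.04779347495463671
line rows 208 251 cx [312.0577 228.6692] slope 0.12631897353043942 hd 2.238374382885328 tip r 0.014653992840627995
8.9 pos [0.5316 0.0112 0.0859] yaw 2.097794498602598 F [-1.3754 -2.1863 -0.3474] T [-0.5408  0.3678  0.2322] open 0.013727139986762553 10.061421365244314
```

Request:
{"op": "arm_command", "data": {
  "moves": [
    [[0,0,0],[0,0,-0.04],0.0125],
    [[0,0,0],[0,0,-0.08],0.0125],
    [[0,0,0],[0,0,-0.12],0.0125],
    [[0,0,0],[0,0,-0.16],0.0125],
    [[0,0,0],[0,0,-0.2],0.0125]
  ],
  "squeeze": 8
}}

```text
time: 9.45
tool_pos: [0.531, 0.0118, 0.0857]
tool_rot: [-3.141, -0.002, 2.298]
contact_force: [-4.1, -0.3, 1.1]
opening: 0.0129
grip_force: 8.5
```

```bash
python3 k.py
```

```text
line rows 153 184 cx [321.7826 167.882 ] slope -0.08369459057403575 hd 2.225460608017361 tip r 0.047953643786690904
line rows 210 250 cx [318.8105 229.3669] slope -0.08412987734494864 hd 2.2381839301387303 tip r 0.014139513394011009
9.45 pos [0.531  0.0118 0.0857] yaw 2.298472718609206 F [-4.0642 -0.2543  1.0994] T [-0.1275  0.6086 -0.1978] open 0.012878887131519896 8.53848522878252
```

Request:
{"op": "arm_command", "data": {
  "moves": [
    [[0,0,0],[0,0,0.04],0.013],
    [[0,0,0],[0,0,0.08],0.013],
    [[0,0,0],[0,0,0.08],0.01],
    [[0,0,0],[0,0,0.08],0.01],
    [[0,0,0],[0,0,0.08],0.01]
  ],
  "squeeze": 25
}}

```text
time: 10.0
tool_pos: [0.5313, 0.0114, 0.0858]
tool_rot: [-3.141, -0.001, 2.218]
contact_force: [-3.3, -0.0, 0.7]
opening: 0.0119
grip_force: 25.0
```

```bash
python3 k.py
```

```text
line rows 152 183 cx [316. 167.] slope -4.533946491126891e-16 hd 2.230892307425301 tip r 0.04792512408131734
line rows 209 251 cx [316.494 229.253] slope -0.0008705745792225232 hd 2.228591592138272 tip r 0.014176170033595864
10.0 pos [0.5313 0.0114 0.0858] yaw 2.21809246818333 F [-3.3471 -0.0343  0.6541] T [-0.1439  0.6578 -0.0761] open 0.011860930970806946 24.995110630989075
```

Request:
{"op": "arm_command", "data": {
  "moves": [
    [[0,0,0.0005],[0,0,0],0.01],
    [[0,0,0.001],[0,0,0],0.01],
    [[0,0,0.0015],[0,0,0],0.01],
    [[0,0,0.0015],[0,0,0],0.01],
    [[0,0,0.0015],[0,0,0],0.01]
  ]
}}

```text
time: 10.55
tool_pos: [0.5316, 0.0112, 0.0853]
tool_rot: [3.141, 0.0, 2.218]
contact_force: [-6.6, -0.9, 9.5]
opening: 0.0115
grip_force: 25.0
```

```bash
python3 s.py
```

```text
time 10.55
tool_pos [0.5316 0.0112 0.0853]
tool_rot [3.1414 0.0001 2.218 ]
contact_force [-6.5743 -0.9471  9.4673]
torque [0.0181 1.322  0.0353]
opening 0.011539827474316955
grip_force 25.006627142429352
```

Request:
{"op": "arm_command", "data": {
  "moves": [
    [[0.0004,-0.0005,0.0005],[0,0,0],0.01],
    [[0.0006,-0.0008,0.001],[0,0,0],0.01],
    [[0.0006,-0.0008,0.0015],[0,0,0],0.01],
    [[0.0006,-0.0008,0.0015],[0,0,0],0.01],
    [[0.0006,-0.0008,0.0015],[0,0,0],0.01]
  ]
}}

```text
time: 11.05
tool_pos: [0.5315, 0.0112, 0.0842]
tool_rot: [3.14, 0.002, 2.218]
contact_force: [-4.9, 0.4, 10.0]
opening: 0.012
grip_force: 25.0
```

```bash
python3 s.py
```

```text
time 11.05
tool_pos [0.5315 0.0112 0.0842]
tool_rot [3.1397 0.0015 2.2179]
contact_force [-4.8897  0.36   10.018 ]
torque [ 0.0845  1.0253 -0.0536]
opening 0.011977852713112889
grip_force 25.005696415901184
```

Request:
{"op": "arm_command", "data": {
  "moves": [
    [[0,0,0],[0,0,0.01],0.01],
    [[0,0,0],[0,0,0.02],0.01],
    [[0,0,0],[0,0,0.03],0.01],
    [[0,0,0],[0,0,0.04],0.01],
    [[0,0,0],[0,0,0.04],0.01]
  ]
}}

```text
time: 11.55
tool_pos: [0.5316, 0.0112, 0.0843]
tool_rot: [3.139, 0.002, 2.178]
contact_force: [-4.6, 0.5, 8.9]
opening: 0.0117
grip_force: 25.0
```

```bash
python3 k.py
```

```text
line rows 152 183 cx [316. 167.] slope -4.533946491126891e-16 hd 2.1894026284054164 tip r 0.04782602089732372
line rows 208 251 cx [316.4961 228.6693] slope -0.000562218890554847 hd 2.1906438852593046 tip r 0.01499140226786028
11.55 pos [0.5316 0.0112 0.0843] yaw 2.177680851873113 F [-4.5648  0.4813  8.9211] T [ 0.0934  0.9999 -0.0491] open 0.011733024783540177 25.00573843717575
```

The knob does turn freely when pressed, so it had been resting on the ring and not locked. I'll keep a firm grip and ride lightly against the ring, so a rise of the tool reveals the notch.

Request:
{"op": "arm_command", "data": {
  "moves": [
    [[0.0004,-0.0005,-0.001],[0,0,0],0.01],
    [[0.0006,-0.0008,-0.002],[0,0,0],0.01],
    [[0.0006,-0.0008,-0.0025],[0,0,0],0.01],
    [[0.0006,-0.0008,-0.0025],[0,0,0],0.01],
    [[0.0006,-0.0008,-0.0025],[0,0,0],0.01]
  ]
}}

```text
time: 12.1
tool_pos: [0.5312, 0.0113, 0.0859]
tool_rot: [3.139, 0.002, 2.178]
contact_force: [4.7, 1.3, 2.7]
opening: 0.0118
grip_force: 25.0
```

```bash
python3 k.py
```

```text
line rows 152 183 cx [317. 167.] slope -6.43820366246512e-16 hd 2.1817197942766424 tip r 0.04791371953226573
line rows 209 251 cx [316.6769 228.6962] slope -0.015172240709278514 hd 2.203644559241611 tip r 0.01415702841810451
12.1 pos [0.5312 0.0113 0.0859] yaw 2.17772136900539 F [4.6895 1.2813 2.7012] T [ 0.2771 -0.7905 -0.0018] open 0.011802407526154619 25.000399947166443
```

Request:
{"op": "arm_command", "data": {
  "moves": [
    [[-0.0003,0.0004,0],[0,0,0.01],0.01],
    [[-0.0003,0.0004,0],[0,0,0.02],0.01],
    [[-0.0003,0.0004,0],[0,0,0.03],0.01],
    [[-0.0003,0.0004,0],[0,0,0.04],0.01],
    [[-0.0003,0.0004,0],[0,0,0.05],0.01]
  ]
}}

```text
time: 12.65
tool_pos: [0.5312, 0.0113, 0.0859]
tool_rot: [3.139, 0.001, 2.127]
contact_force: [4.3, 1.4, 2.5]
opening: 0.0117
grip_force: 25.0
```

```bash
python3 k.py
```

```text
line rows 152 183 cx [316.013  166.9026] slope 0.0024803637866879194 hd 2.1452013419359273 tip r 0.04782846436025362
line rows 209 251 cx [316.506 229.253] slope 0.0008705745792216804 hd 2.1566865676485163 tip r 0.014053060829192112
12.65 pos [0.5312 0.0113 0.0859] yaw 2.127072188405965 F [4.2661 1.4189 2.4522] T [ 0.3892 -0.8938  0.1618] open 0.011679838825224467 25.016913414001465
```

Request:
{"op": "arm_command", "data": {
  "moves": [
    [[-0.0003,0.0004,0],[0,0,0.01],0.01],
    [[-0.0003,0.0004,0],[0,0,0.02],0.01],
    [[-0.0003,0.0004,0],[0,0,0.03],0.01],
    [[-0.0003,0.0004,0],[0,0,0.04],0.01],
    [[-0.0003,0.0004,0],[0,0,0.05],0.01]
  ]
}}

```text
time: 13.2
tool_pos: [0.5315, 0.0112, 0.0864]
tool_rot: [3.14, 0.001, 2.077]
contact_force: [3.7, 1.2, 8.0]
opening: 0.012
grip_force: 25.0
```

```bash
python3 k.py
```

```text
line rows 152 183 cx [316.541  166.7705] slope 0.007473292450252939 hd 2.083857594467121 tip r 0.04760183872056867
line rows 208 251 cx [316.4941 228.7529] slope -0.0008301051466521357 hd 2.09844578526685 tip r 0.014371779097688879
13.2 pos [0.5315 0.0112 0.0864] yaw 2.076557437274279 F [3.6659 1.2259 7.9992] T [ 0.5043 -0.4983  0.0183] open 0.012012174876703759 25.001378059387207
```

The upward force jumped from 2.5 to 8 N and the tool rose, so the lug is in the notch. I'll let it up.

Request:
{"op": "arm_command", "data": {
  "moves": [
    [[0,0,-0.0008],[0,0,0],0.01],
    [[0,0,-0.0016],[0,0,0],0.01],
    [[0,0,-0.0024],[0,0,0],0.01],
    [[0,0,-0.003],[0,0,0],0.01],
    [[0,0,-0.003],[0,0,0],0.01]
  ]
}}

```text
time: 13.75
tool_pos: [0.5315, 0.0112, 0.0892]
tool_rot: [3.14, 0.001, 2.077]
contact_force: [3.7, 1.9, 6.3]
opening: 0.0115
grip_force: 25.0
```

```bash
python3 k.py
```

```text
line rows 152 183 cx [317. 167.] slope -6.43820366246512e-16 hd 2.077638290699392 tip r 0.04726211323007185
line rows 208 251 cx [316.5059 228.7529] slope 0.0008301051466511736 hd 2.100678268477372 tip r 0.01348955570390411
13.75 pos [0.5315 0.0112 0.0892] yaw 2.0768853900689255 F [3.7154 1.9106 6.3255] T [ 0.538  -0.6554  0.0365] open 0.01149710829588607 25.001305639743805
```

Request:
{"op": "arm_command", "data": {
  "moves": [
    [[0,0,-0.0008],[0,0,0],0.01],
    [[0,0,-0.0015],[0,0,0],0.01],
    [[0,0,-0.002],[0,0,0],0.013],
    [[0,0,-0.002],[0,0,0],0.016],
    [[0,0,-0.002],[0,0,0],0.018]
  ]
}}

```text
time: 14.3
tool_pos: [0.5293, 0.0111, 0.0897]
tool_rot: [-3.139, -0.002, 2.078]
contact_force: [0.3, 0.5, -0.0]
opening: 0.0175
grip_force: 0.0
```

```bash
python3 k.py
```

```text
line rows 153 185 cx [320.1557 168.3653] slope -0.010123764412332589 hd 2.0855457484800417 tip r 0.047589163159012904
line rows 210 251 cx [320.5244 229.8415] slope -0.00045206754420947464 hd 2.100247797708545 tip r 0.013036683237495662
14.3 pos [0.5293 0.0111 0.0897] yaw 2.0775292738666398 F [ 0.347   0.4787 -0.0368] T [-0.0961 -0.023  -0.0085] open 0.01753137287251278 0.0
```

Request:
{"op": "arm_command", "data": {
  "moves": [
    [[0,0,0],[0,0,0],0.028],
    [[0,0,0],[0,0,0],0.04],
    [[0,0,-0.03],[0,0,0],0.04],
    [[0,0,-0.07],[0,0,0],0.04],
    [[0,0,-0.11],[0,0,0],0.04]
  ],
  "squeeze": 10
}}

```text
time: 14.85
tool_pos: [0.53, 0.0112, 0.2013]
tool_rot: [-3.14, -0.001, 2.078]
contact_force: [0.7, 0.0, -1.1]
opening: 0.0397
grip_force: 0.0
```

Request:
{"op": "arm_command", "data": {
  "moves": [
    [[0,0,-0.02],[0,0,0],0.03],
    [[0,0,-0.027],[0,0,0],0.02],
    [[0,0,-0.027],[0,0,0],0.01],
    [[0,0,-0.027],[0,0,0],0.0],
    [[0,0,-0.027],[0,0,0],0.0]
  ]
}}

```text
time: 15.35
tool_pos: [0.5299, 0.0112, 0.2257]
tool_rot: [-3.139, -0.002, 2.078]
contact_force: [0.3, 0.2, -0.3]
opening: 0.0048
grip_force: 0.0
```

```bash
python3 - <<'E'
from h import *
import pickle
s=robot.observe();m=robot.camera_model("wrist");im=robot.read_camera("wrist");pickle.dump(m,open("w3.pkl","wb"));cv2.imwrite("pics/w3.png",im[:,:,::-1])
print(s["tool_pos"],s["tool_rot"],proj(m,[.5316,.01,.1]),proj(m,[.516,-.148,.084]))
u,v=proj(m,[.5316,.01,.1]).astype(int);x0,y0=max(u-80,0),max(v-70,0);print(x0,y0)
cv2.imwrite("pics/w3c.png",cv2.resize(im[y0:y0+130,x0:x0+160,::-1],None,fx=4.5,fy=4.5,interpolation=3))
E
```

```text
[0.5299 0.0112 0.2257] [-3.139  -0.002   2.0777] [318.6671 189.4329] [236.9441 300.289 ]
238 119
```

View pics/w3c.png

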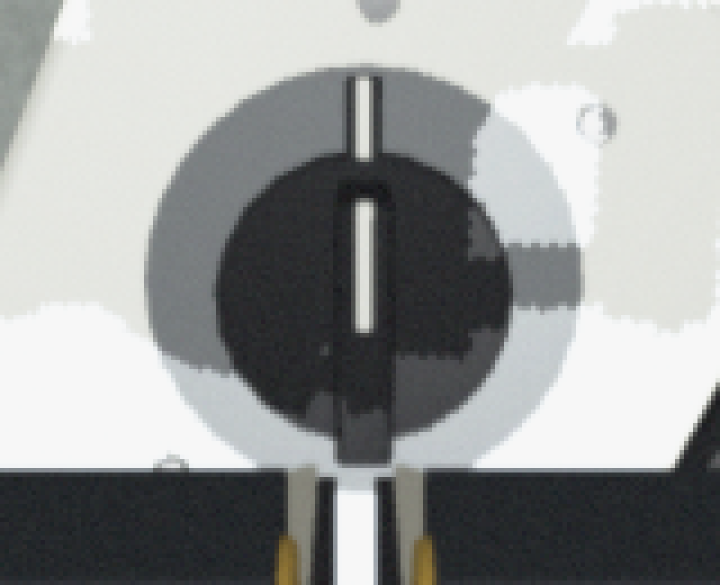

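The crop shows the knob from the same height as before. The disc is 296 px wide against 298 when up, and the line lengths match, so it is fully up, with the pointer just beside the pin at (378,10). Now the answer key.

Request:
{"op": "arm_command", "data": {
  "moves": [
    [[-0.026,-0.018,0],[0,0,0],0.0],
    [[-0.06,-0.04,0],[0,0,0],0.0],
    [[-0.093,-0.063,0],[0,0,0],0.0],
    [[-0.12,-0.081,0],[0,0,0],0.0],
    [[-0.132,-0.089,0],[0,0,0],0.0]
  ]
}}

```text
time: 15.9
tool_pos: [0.5163, -0.1499, 0.2264]
tool_rot: [-3.14, -0.001, 2.075]
contact_force: [0.1, 1.1, -0.1]
opening: 0.0002
grip_force: 0.0
```

Request:
{"op": "arm_command", "data": {
  "moves": [
    [[0,0,0.03],[0,0,0],0.0],
    [[0,0,0.065],[0,0,0],0.0],
    [[0,0,0.1],[0,0,0],0.0],
    [[0,0,0.12],[0,0,0],0.0],
    [[0,0,0.13],[0,0,0],0.0]
  ]
}}

```text
time: 16.4
tool_pos: [0.5157, -0.1462, 0.0948]
tool_rot: [-3.139, -0.004, 2.078]
contact_force: [0.5, 0.2, 0.0]
opening: 0.0007
grip_force: 0.0
```

```bash
python3 s.py; python3 - <<'E'
from h import *
m=robot.camera_model("top");im=robot.read_camera("wrist");cv2.imwrite("pics/w4.png",im[:,:,::-1])
E
```

```text
time 16.4
tool_pos [ 0.5157 -0.1462  0.0948]
tool_rot [-3.1391 -0.004   2.0782]
contact_force [0.4825 0.179  0.0004]
torque [-0.0565 -0.0082 -0.0077]
opening 0.0006780118474037834
grip_force 0.0
```

View pics/w4.png

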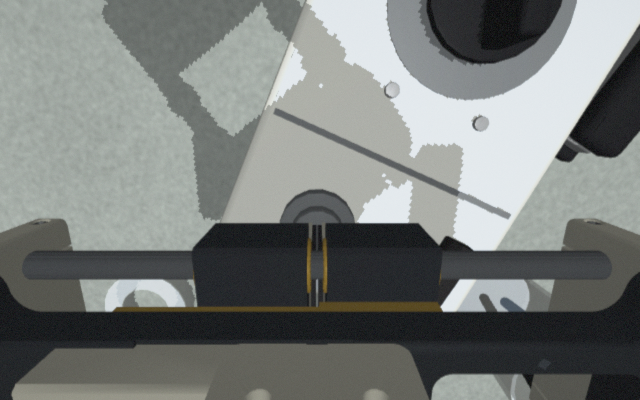

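The wrist view shows the closed fingers over the key (collar arc at (317,205), on the tool's centre line). I'll press gently.

Request:
{"op": "arm_command", "data": {
  "moves": [
    [[0,0,0.003],[0,0,0],0.0],
    [[0,0,0.006],[0,0,0],0.0],
    [[0,0,0.009],[0,0,0],0.0],
    [[0,0,0.012],[0,0,0],0.0],
    [[0,0,0.015],[0,0,0],0.0]
  ]
}}

```text
time: 16.95
tool_pos: [0.5173, -0.1476, 0.0827]
tool_rot: [3.141, 0.001, 2.078]
contact_force: [-0.4, 0.1, 2.3]
opening: 0.0005
grip_force: 1.4
```

Request:
{"op": "arm_command", "data": {
  "moves": [
    [[0,0,0.001],[0,0,0],0.0],
    [[0,0,0.002],[0,0,0],0.0],
    [[0,0,0.003],[0,0,0],0.0],
    [[0,0,0.003],[0,0,0],0.0],
    [[0,0,0.003],[0,0,0],0.0]
  ]
}}

```text
time: 17.45
tool_pos: [0.5173, -0.1476, 0.0797]
tool_rot: [3.141, 0.001, 2.078]
contact_force: [-0.9, 0.5, 4.7]
opening: 0.0006
grip_force: 2.4
```

```bash
python3 s.py
```

```text
time 17.45
tool_pos [ 0.5173 -0.1476  0.0797]
tool_rot [3.141  0.0006 2.0778]
contact_force [-0.9298  0.464   4.7355]
torque [-0.0367 -0.0298  0.0412]
opening 0.00062623449519366
grip_force 2.3875080297875684
```

Request:
{"op": "arm_command", "data": {
  "moves": [
    [[0,0,0.001],[0,0,0],0.0],
    [[0,0,0.002],[0,0,0],0.0],
    [[0,0,0.0025],[0,0,0],0.0],
    [[0,0,0.003],[0,0,0],0.0],
    [[0,0,0.003],[0,0,0],0.0]
  ]
}}

```text
time: 17.95
tool_pos: [0.5173, -0.1476, 0.0781]
tool_rot: [3.141, 0.001, 2.078]
contact_force: [-3.1, 1.3, 16.5]
opening: 0.0001
grip_force: 8.2
```

The key reached its stop at 16.5 N, under the 25 N limit. I'll release it and retreat.

Request:
{"op": "arm_command", "data": {
  "moves": [
    [[0,0,-0.0005],[0,0,0],0.0],
    [[0,0,-0.0005],[0,0,0],0.0],
    [[0,0,-0.004],[0,0,0],0.0],
    [[0,0,-0.01],[0,0,0],0.0],
    [[0,0,-0.02],[0,0,0],0.0]
  ]
}}

```text
time: 18.45
tool_pos: [0.5161, -0.1471, 0.096]
tool_rot: [-3.14, -0.002, 2.078]
contact_force: [-0.1, -0.3, -0.5]
opening: 0.0005
grip_force: 0.0
```

Request:
{"op": "arm_command", "data": {
  "moves": [
    [[0,0,-0.03],[0,0,0],0.0],
    [[0,0,-0.065],[0,0,0],0.0],
    [[0,0,-0.1],[0,0,0],0.0],
    [[0,0,-0.12],[0,0,0],0.0],
    [[0,0,-0.12],[0,0,0],0.0]
  ]
}}

```text
time: 18.95
tool_pos: [0.518, -0.1479, 0.2196]
tool_rot: [3.138, 0.004, 2.078]
contact_force: [0.5, 0.5, 0.3]
opening: 0.0009
grip_force: 0.0
```

```bash
python3 s.py; python3 -c "
from h import *
print(robot.hand_in())"
```

```text
time 18.95
tool_pos [ 0.518  -0.1479  0.2196]
tool_rot [3.1382 0.0044 2.0778]
contact_force [0.5496 0.5395 0.3499]
torque [-0.0101 -0.024   0.0348]
opening 0.0008973279336136762
grip_force 0.0
the job is handed in; nothing more can be done
None
```

Job handed in at about 19 s: the knob sprang up in the notch about 0.05 rad short of the raised pin's bearing (lock judged from the force trace and a wrist picture, not a turn test), then the answer key was pressed home (16.5 N) and released; no verdict came back.

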